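# Make up the blood-smear staining tray

## Task

Make up the smear-staining tray: stand the red-capped stain bottle in the red-collared cup, the blue-capped buffer bottle in the blue one, the white dropper bottle with the green band in the green one and the amber oil bottle with the orange dot on its cap in the orange one. Keep the bottles upright and set each one down on the floor of its cup rather than letting it drop in. The amber bottle with the blue dot and the white vial of test strips do not belong to the set: leave them standing where they are.

Things in the scene. Friction and masses are not known exactly. Their poses are not given: they have to be found in the camera images.
- stain_bottle: small white reagent bottle, red screw cap, pink-red band. Round body 30 mm across up to 56 mm, cap 18 mm across, 70 mm tall in all, about 60 g. Loose, upright, label toward the robot within 40 degrees. Origin: centre of its underside; z up.
- buffer: the tallest, white reagent bottle, blue screw cap, blue band. Round body 34 mm across up to 69 mm, cap 20 mm across, 88 mm tall in all, about 60 g. Loose, upright, label toward the robot within 40 degrees. Origin: centre of its underside; z up.
- wash_drop: white dropper bottle with white pointed nozzle, green band. Round body 30 mm across up to 60 mm, nozzle 16 mm across and narrower, 76 mm tall in all, about 40 g. Loose, upright, label toward the robot within 40 degrees. Origin: centre of its underside; z up.
- immersion_oil: amber bottle, black screw cap with an orange dot sticker on top, gold-brown band. Round body 28 mm across up to 53 mm, cap 17 mm across, 66 mm tall in all, about 60 g. Loose, upright, label toward the robot within 40 degrees. Origin: centre of its underside; z up.
- cup_red: round white plastic bottle cup with a red flared collar, fixed in the steel tray. Bore 39 mm, flared to 47 mm over the top 10 mm, wall 3 mm. Origin: centre of its underside; z up; inside floor 5 mm above the origin, rim 34 mm above it. The four cups stand in a straight row along their y axis, 68 mm apart, in any order; tray 88 x 334 mm over its end grips, rim 14 mm high.
- cup_blue: round white plastic bottle cup with a blue flared collar, fixed in the steel tray. Bore 44 mm, flared to 52 mm over the top 10 mm, wall 3 mm. Origin: centre of its underside; z up; inside floor 5 mm above the origin, rim 34 mm above it. The four cups stand in a straight row along their y axis, 68 mm apart, in any order; tray 88 x 334 mm over its end grips, rim 14 mm high.
- cup_green: round white plastic bottle cup with a green flared collar, fixed in the steel tray. Bore 39 mm, flared to 47 mm over the top 10 mm, wall 3 mm. Origin: centre of its underside; z up; inside floor 5 mm above the origin, rim 34 mm above it. The four cups stand in a straight row along their y axis, 68 mm apart, in any order; tray 88 x 334 mm over its end grips, rim 14 mm high.
- cup_orange: round white plastic bottle cup with a orange flared collar, fixed in the steel tray. Bore 37 mm, flared to 45 mm over the top 10 mm, wall 3 mm. Origin: centre of its underside; z up; inside floor 5 mm above the origin, rim 34 mm above it. The four cups stand in a straight row along their y axis, 68 mm apart, in any order; tray 88 x 334 mm over its end grips, rim 14 mm high.
- dye_blue: look-alike of the oil: amber bottle, black screw cap, but blue dot on the cap and blue band. 26 mm across, 62 mm tall. Not part of the set. Loose, upright, label toward the robot within 40 degrees. Origin: centre of its underside; z up.
- strip_vial: look-alike of the white bottles: white vial of test strips, teal band, grey flip lid as wide as the body. 35 x 32 mm, 64 mm tall. Not part of the set. Loose, upright, label toward the robot within 40 degrees. Origin: centre of its underside; z up. (A fixed analyser 0.43 m high stands at the back left of the work, beyond x = 0.51 m for y above 0.13 m: keep the arm clear of it.)
Things that resemble listed ones, but are neither listed nor needed, are in the scene too. What is shaped like the cup_green but purple is not meant.

How it is judged:
At the end, for the whole second after the job is handed in: Each of the four bottles stands released and at rest in the cup of its colour: axis within 8 mm of the cup's, underside on the cup's floor (within 4 mm), upright within 10 degrees. The blue-dotted amber bottle and the test-strip vial stand upright (10 degrees) within 15 mm of where they began (horizontal distance between stain_bottle and cup_red below 0.008 m and z of stain_bottle in the frame of cup_red between 0.002 and 0.009 m and angle between each of stain_bottle, buffer, wash_drop, immersion_oil, dye_blue, strip_vial's own z axis and vertical below 0.17 rad and linear speed of each of stain_bottle, buffer, wash_drop, immersion_oil below 0.02 m/s and horizontal distance between buffer and cup_blue below 0.008 m and z of buffer in the frame of cup_blue between 0.002 and 0.009 m and horizontal distance between wash_drop and cup_green below 0.008 m and z of wash_drop in the frame of cup_green between 0.002 and 0.009 m and horizontal distance between immersion_oil and cup_orange below 0.008 m and z of immersion_oil in the frame of cup_orange between 0.002 and 0.009 m and distance of each of dye_blue, strip_vial from where it was at the start of the episode below 0.015 m); the robot touches nothing.
It fails at once if a bottle is tipped over (more than 35 degrees) (angle between any of stain_bottle, buffer, wash_drop, immersion_oil, dye_blue, strip_vial's own z axis and vertical above 0.61 rad).
It fails at once if a look-alike is taken away or pushed more than 25 mm (distance of any of dye_blue, strip_vial from where it was at the start of the episode above 0.025 m).
It fails at once if a bottle is let fall into its cup from more than about 25 mm (free of the fingers, faster than 0.7 m/s) ((horizontal distance between stain_bottle and cup_red below 0.025 m and contact force between the fingers and stain_bottle below 0.02 N and linear speed of stain_bottle above 0.7 m/s) or (horizontal distance between buffer and cup_blue below 0.025 m and contact force between the fingers and buffer below 0.02 N and linear speed of buffer above 0.7 m/s) or (horizontal distance between wash_drop and cup_green below 0.025 m and contact force between the fingers and wash_drop below 0.02 N and linear speed of wash_drop above 0.7 m/s) or (horizontal distance between immersion_oil and cup_orange below 0.025 m and contact force between the fingers and immersion_oil below 0.02 N and linear speed of immersion_oil above 0.7 m/s)).
It also fails if it takes over 112 s, if anything falls off the work surface, if the arm or the gripper's body presses on something with over 40 N, if the wrist force passes 120 N, or if a joint passes its speed limit or range.

## Robot

A 7-joint arm with a two-finger parallel gripper is mounted at the origin on a cart in front of the work surface, level with it; the furniture and walls round the work are solid. World frame = base frame: x ahead of the robot, y to its left, z up, the work surface at z = 0. Lengths are in m, angles in rad, forces in N, time in s.
With the tool pointing down it reaches from about 0.4 to 0.85 m from the base axis. Payload 10.4 kg.
Tool frame: the origin (TCP) lies at the very end of the fingers, on their centre line; the grasp point (between the pads) lies 19 mm behind it; z points along the fingers, y is the line along which they close (so a half turn about z gives the same grasp; the last joint's range is limited). The gripper opens to 85 mm and grips with 20 to 120 N. Pads are 22 mm wide; open, the fingers measure 114 mm over their backs; the gripper's body (76 mm by 85 mm) begins 54 mm behind the grasp point. The pads swing forward as they close: fully open they stand 13 mm farther back than shut.
Start: joints at [-1.239, 0.332, -0.065, 1.46, 0.022, 1.35, -0.088], TCP at [0.217, 0.586, 0.231] pointing down, gripper open.
Joint ranges: [-2.6, 2.6], [-0.5, 2.12], [-1.47, 1.34], [0.16, 2.42], [-1.27, 4.41], [0.06, 2.06], [-2.6, 2.6]. Speed limits (rad/s): [2.22, 2.22, 2.79, 2.79, 3.14, 3.14, 3.14].

## Interface

Orientations are given as a unit quaternion [x, y, z, w].
In Python, from workcell import manip, vision, order gives the robot as it stands. The module is installed in compiled form; this text tells all that it offers.
- The arm moves only by the tool move_arm, never from a script. Its argument "motion" is a list of rows, each a list of 3 entries, a list of its own where there are three numbers: the shift along the tool's x, y, z scaled (see below), then the turn, a rotation vector about the tool's x, y, z scaled (see below), then the opening, from -1 (shut) to 1 (fully open). In form: [[[dx, dy, dz], [wx, wy, wz], hand], ...]. A call has 1 to 12 rows; each row shifts and turns the commanded pose from where the row before left it, along the tool's axes as they then stand; what a row does not reach is not made up. The controller multiplies each number of a shift by 0.75 m and each number of a turn by pi/4 rad. A row lasts 1/10 s, in which the tool goes at most 50 mm and 8.59 degrees, less where a joint would pass 70% of its speed; a pose out of reach is approached as far as the arm can. A call with a number of a shift or a turn outside -1 to 1 is refused whole. A call with a gripper value outside its range is refused whole. The fingers move at their own pace and stop on an object; "newtons" is the grip in N (left out, the last holds). Time passes only in rows, so rows that do not move let the fingers close. It gives the time, the measured TCP pose, the force, the opening and the grip force at its end, in the units of the state.
- manip.get_obs(): the state, without advancing time (a new reading comes with each control period).
- vision.camera(name): name is "scene" or "top" or "wrist"; returns a dict with "pixels" (400x640x3 uint8, red, green, blue), "fx", "fy", "cx", "cy" (pixels), "R" (3x3) and "t" (3): a world point X has camera coordinates R X + t. Camera axes: x right, y down, z forward; pixel columns grow to the right and rows downward; lengths in m; the calibration is good to about 2 mm. The wrist camera is an equidistant fisheye: a pixel r from the principal point sees the ray r / f radians off the axis. A picture is of the moment at which its call begins. There is no depth.
- order.hand_in(): hands the job in; it is judged then, once.
The state is a dict: "clock": time; "joint_pos": joint angles; "joint_velocities": joint speeds; "tau": joint torques, N m; "position": TCP position; "ee_rot": TCP orientation; "ft_force": force on the tool from outside, world axes, zero at the start; "torque": the same for the moment, N m; "grip_width": opening from 0.0 (shut) to 1.0 (fully open); "grasp_force": force on a finger pad.
Only numpy, scipy, OpenCV 4.12 (cv2) and the standard library are available. Lean on these libraries where they do the work, as an engineer would, in place of code of your own. Each camera call takes 0.05 s, during which the arm holds its last target. There are 200 camera calls.

## Working session

There is one attempt and no reset: what is moved stays moved. The work goes in short steps, Python scripts to look and compute and a tool call to move; the robot and the scene stay as the last step left them, time stands still between calls to the robot, and variables do not carry over. Pictures are saved under pics/ and viewed, at most 14 in all, crops included, and the job is handed in when it is done.

Besides the shell and the picture viewer there is one more tool, called in YAML: its name, and indented under it one key for each argument. move_arm: Moves the arm, as the interface text tells. Its arguments: {"type":"object","properties":{"motion":{"type":"array"},"newtons":{"type":"number"}},"required":["motion"]}

```bash
mkdir -p pics; python3 - <<'E'
from workcell import manip, vision
import cv2,json
for n in("scene","top"):
    c=vision.camera(n); cv2.imwrite(f"pics/{n}0.png",cv2.cvtColor(c["pixels"],cv2.COLOR_RGB2BGR))
    print(n,{k:(v.tolist() if hasattr(v,'tolist') else v) for k,v in c.items() if k!="pixels"})
print(manip.get_obs())
E
```

```text
scene {'fx': 389.96209050601385, 'fy': 389.96209050601385, 'cx': 325.12690697148406, 'cy': 201.52721282952984, 'R': [[-0.810359550585615, -0.585917973914864, 0.004186480404910677], [-0.39624149530546876, 0.5427342143827365, -0.7405621175407502], [0.4316365093139898, -0.6017804420067627, -0.6719748681650074]], 't': [0.3629238669297292, 0.3135323608124736, 0.587491020407842]}
top {'fx': 425.22353604847996, 'fy': 425.22353604847996, 'cx': 309.66894816748817, 'cy': 199.96899975865807, 'R': [[-0.009093479095631966, -0.999948858853045, -0.004425869002921793], [-0.9840330102502699, 0.009735345173216827, -0.17771960441141715], [0.17775360298944592, 0.002739111690319264, -0.9840712138313051]], 't': [-0.12229015448801175, 0.5316705117390569, 1.0010957050265676]}
{'clock': 0.1, 'joint_pos': array([-1.23858605,  0.33280766, -0.0646716 ,  1.46084843,  0.02162305,
        1.349886  , -0.08850437]), 'joint_velocities': array([-0.00015116, -0.0017974 , -0.00057512, -0.00279319,  0.00171081,
        0.00306332, -0.00075884]), 'tau': array([ 1.31556142e-03, -6.26746774e+01,  4.91490006e-02, -3.92432714e+01,
        1.63155142e-02,  6.94669565e-03, -7.63787148e-05]), 'position': array([0.21704488, 0.58575483, 0.2306003 ]), 'ee_rot': array([ 1.76479509e-01,  9.84304115e-01, -6.23213528e-04, -6.72897251e-05]), 'ft_force': array([ 0.56824794, -0.11281353, -0.48587965]), 'torque': array([ 0.04075239, -0.02907411,  0.00951324]), 'grasp_force': 0.0, 'grip_width': 0.9986458174696283}
```

View pics/scene0.png

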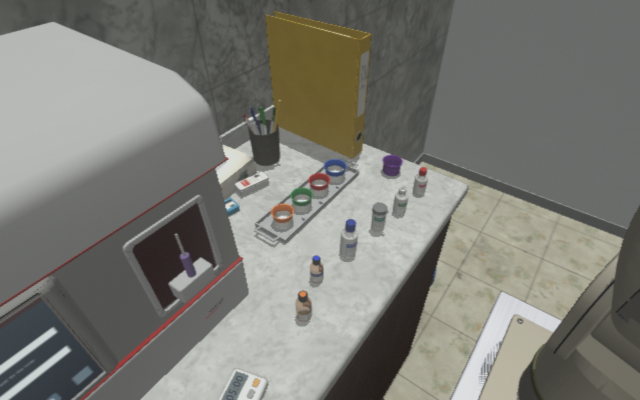

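View pics/top0.png

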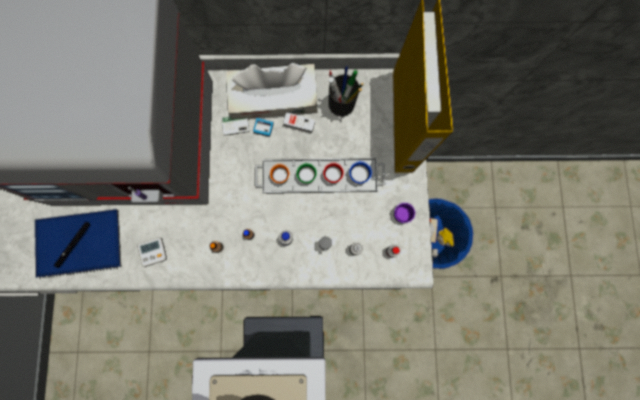

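The scene picture shows, left to right in the top view: the orange-dot amber bottle (216,246), blue-dot amber (249,234), blue-cap buffer (286,238), grey-lid vial (325,243), dropper (356,249) and red cap (394,251). The cups are orange (279,174), green (306,174), red (333,174) and blue (360,174). The purple cup at (404,213) is a decoy. The two amber bottles are the ambiguous pair, so I'll confirm them in crops.

```bash
python3 - <<'E'
import cv2
a=cv2.imread("pics/top0.png")[150:265,200:420]; cv2.imwrite("pics/top0c.png",cv2.resize(a,None,fx=3.6,fy=3.6,interpolation=cv2.INTER_CUBIC))
a=cv2.imread("pics/scene0.png")[155:325,250:440]; cv2.imwrite("pics/scene0c.png",cv2.resize(a,None,fx=3.5,fy=3.5,interpolation=cv2.INTER_CUBIC))
E
```

```text
(no output)
```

View pics/top0c.png

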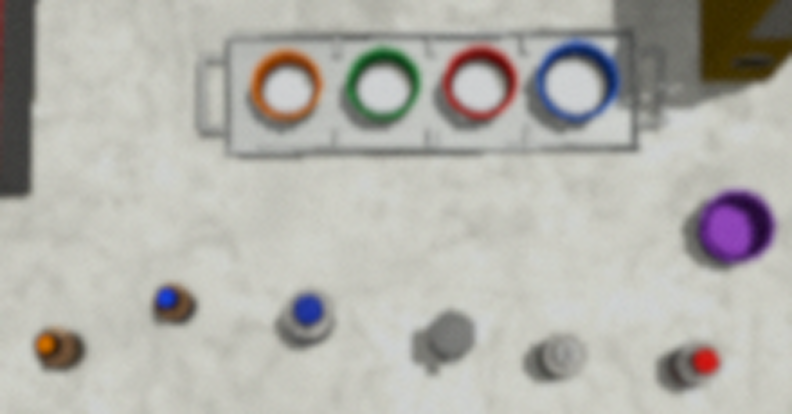

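View pics/scene0c.png

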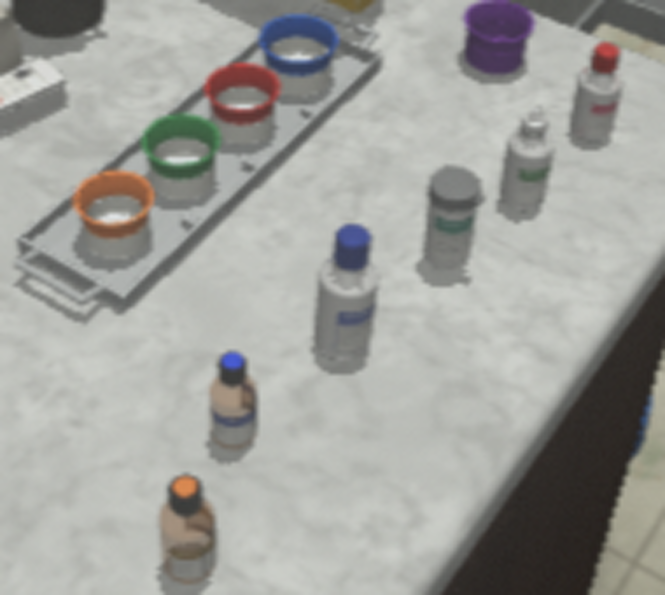

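```bash
cat > h.py <<'E'
import numpy as np
from scipy.optimize import least_squares
from workcell import vision
def plane(c,u,v,z):
    d=c["R"].T@np.array([(u-c["cx"])/c["fx"],(v-c["cy"])/c["fy"],1]); o=-c["R"].T@c["t"]
    return o+d*(z-o[2])/d[2]
def proj(c,X):
    p=c["R"]@X+c["t"]; return np.array([c["fx"]*p[0]/p[2]+c["cx"],c["fy"]*p[1]/p[2]+c["cy"]])
E
python3 - <<'E'
from h import *
T=vision.camera("top");S=vision.camera("scene")
d=dict(oil=((46,344),(186,487),.066),dye=((167,299),(232,361),.062),buf=((309,309),(353,232),.088),strip=((449,335),(456,180),.064),drop=((564,354),(537,112),.076),stain=((706,361),(606,52),.07),
Co=((287,87),(115,197),.037),Cg=((383,86),(181,139),.037),Cr=((480,83),(243,86),.037),Cb=((577,81),(299,37),.037))
for k,(a,b,z) in d.items():
    a=(np.array(a)+.5)/3.6-.5+[200,150]; b=(np.array(b)+.5)/3.5-.5+[250,155]
    r=least_squares(lambda X:np.r_[proj(T,X)-a,proj(S,X)-b],[.5,0,.05])
    print(k,plane(T,*a,z).round(4),plane(S,*b,z).round(4),r.x.round(4),abs(r.fun).max().round(2))
E
```

```text
oil [0.4201 0.1049 0.066 ] [0.4185 0.1057 0.066 ] [0.4196 0.1049 0.0643] 0.27
dye [0.4496 0.026  0.062 ] [0.4495 0.0273 0.062 ] [0.45   0.0264 0.0606] 0.11
buf [ 0.4395 -0.0702  0.088 ] [ 0.4372 -0.0689  0.088 ] [ 0.4389 -0.0705  0.0859] 0.36
strip [ 0.4237 -0.1614  0.064 ] [ 0.4233 -0.1636  0.064 ] [ 0.4229 -0.1616  0.0658] 0.26
drop [ 0.4097 -0.2359  0.076 ] [ 0.4082 -0.2361  0.076 ] [ 0.4089 -0.2362  0.0758] 0.33
stain [ 0.4046 -0.3294  0.07  ] [ 0.4026 -0.326   0.07  ] [ 0.4044 -0.3302  0.0667] 0.19
Co [ 0.6001 -0.0516  0.037 ] [ 0.6001 -0.0512  0.037 ] [ 0.6002 -0.0515  0.0367] 0.03
Cg [ 0.6001 -0.1187  0.037 ] [ 0.601  -0.1187  0.037 ] [ 0.6005 -0.1185  0.0373] 0.16
Cr [ 0.6016 -0.1866  0.037 ] [ 0.6011 -0.1869  0.037 ] [ 0.6013 -0.1868  0.0371] 0.11
Cb [ 0.6023 -0.2545  0.037 ] [ 0.6019 -0.2552  0.037 ] [ 0.6019 -0.2546  0.0375] 0.14
```

The crops confirm it: the bottle with the orange dot and gold band is top crop (46,344), and the blue-dot look-alike is (167,299). The two views agree to about 2 mm. I'll turn the tool first so its closing axis lies along world x (tool x = +y, tool y = +x, tool z = down).

move_arm:
  motion:
    - [[0, 0, 0], [0, 0, 0.172], 0.3]
    - [[0, 0, 0], [0, 0, 0.172], 0.3]
    - [[0, 0, 0], [0, 0, 0.172], 0.3]
    - [[0, 0, 0], [0, 0, 0.172], 0.3]
    - [[0, 0, 0], [0, 0, 0.172], 0.3]
    - [[0, 0, 0], [0, 0, 0.172], 0.3]
    - [[0, 0, 0], [0, 0, 0.172], 0.3]
    - [[0, 0, 0], [0, 0, 0.172], 0.3]
    - [[0, 0, 0], [0, 0, 0.172], 0.3]
    - [[0, 0, 0], [0, 0, 0], 0.3]
  newtons: 40

```text
clock: 1.2
position: [0.217, 0.586, 0.2311]
ee_rot: [0.708, 0.706, -0.0, 0.0]
ft_force: [0.0, -0.7, 0.0]
grip_width: 0.646
grasp_force: 0.0
```

move_arm:
  motion:
    - [[-0.0534, 0.0226, 0], [0, 0, 0], 0.3]
    - [[-0.0534, 0.0226, 0], [0, 0, 0], 0.3]
    - [[-0.0534, 0.0226, 0], [0, 0, 0], 0.3]
    - [[-0.0534, 0.0226, 0], [0, 0, 0], 0.3]
    - [[-0.0534, 0.0226, 0], [0, 0, 0], 0.3]
    - [[-0.0534, 0.0226, 0], [0, 0, 0], 0.3]
    - [[-0.0534, 0.0226, 0], [0, 0, 0], 0.3]
    - [[-0.0534, 0.0226, 0], [0, 0, 0], 0.3]
    - [[-0.0534, 0.0226, 0], [0, 0, 0], 0.3]
    - [[-0.0534, 0.0226, 0], [0, 0, 0], 0.3]
    - [[-0.0534, 0.0226, 0], [0, 0, 0], 0.3]
    - [[-0.0534, 0.0226, 0], [0, 0, 0], 0.3]

```text
clock: 2.4
position: [0.421, 0.1037, 0.2315]
ee_rot: [0.705, 0.709, 0.0, 0.0]
ft_force: [0.7, 1.4, -0.6]
grip_width: 0.653
grasp_force: 0.0
```

move_arm:
  motion:
    - [[0.001, -0.001, 0.045], [0, 0, 0], 0.3]
    - [[0, 0, 0.045], [0, 0, 0], 0.3]
    - [[0, 0, 0.045], [0, 0, 0], 0.3]
    - [[0, 0, 0.045], [0, 0, 0], 0.3]
    - [[0, 0, 0.045], [0, 0, 0], 0.3]
    - [[0, 0, 0.025], [0, 0, 0], 0.3]
    - [[0, 0, 0.013], [0, 0, 0], 0.3]
    - [[0, 0, 0], [0, 0, 0], 0.3]

```text
clock: 3.2
position: [0.4193, 0.106, 0.0334]
ee_rot: [0.706, 0.708, -0.001, -0.0]
ft_force: [-0.4, -0.2, 1.3]
grip_width: 0.65
grasp_force: 0.0
```

```bash
python3 - <<'E'
import cv2
from h import *
a=vision.camera("scene")["pixels"][220:340,230:390,::-1];b=vision.camera("wrist")["pixels"][:,:,::-1]
cv2.imwrite("pics/g1.png",np.hstack([cv2.resize(a,(400,300)),cv2.resize(b,(400,300))]))
E
```

```text
(no output)
```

View pics/g1.png

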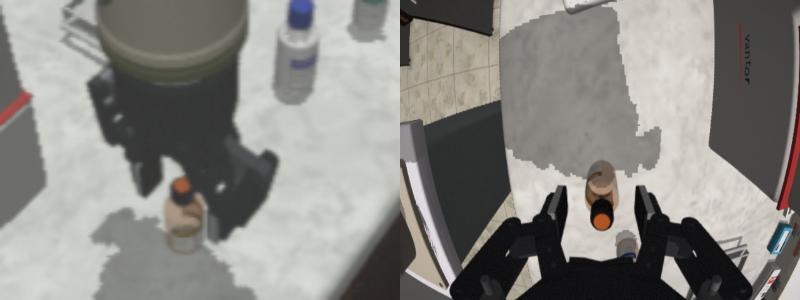

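The orange-capped bottle (wrist half, 601,215) stands centred between the two fingers, and nothing else is touched. Closing now.

move_arm:
  motion:
    - [[0, 0, 0], [0, 0, 0], -1]
    - [[0, 0, 0], [0, 0, 0], -1]
    - [[0, 0, 0], [0, 0, 0], -1]
    - [[0, 0, 0], [0, 0, 0], -1]
    - [[0, 0, 0], [0, 0, 0], -1]
    - [[0, 0, 0], [0, 0, 0], -1]
    - [[0, 0, -0.013], [0, 0, 0], -1]
    - [[0, 0, -0.027], [0, 0, 0], -1]
    - [[0, 0, -0.04], [0, 0, 0], -1]
    - [[0, 0, -0.04], [0, 0, 0], -1]
    - [[0, 0, -0.04], [0, 0, 0], -1]
    - [[0, 0, 0], [0, 0, 0], -1]
  newtons: 40

```text
clock: 4.5
position: [0.4219, 0.1069, 0.1583]
ee_rot: [0.707, 0.707, 0.003, 0.001]
ft_force: [0.5, -0.1, -1.3]
grip_width: 0.292
grasp_force: 39.4
```

move_arm:
  motion:
    - [[-0.0261, 0.0301, 0], [0, 0, 0], -1]
    - [[-0.0261, 0.0301, 0], [0, 0, 0], -1]
    - [[-0.0261, 0.0301, 0], [0, 0, 0], -1]
    - [[-0.0261, 0.0301, 0], [0, 0, 0], -1]
    - [[-0.0261, 0.0301, 0], [0, 0, 0], -1]
    - [[-0.0261, 0.0301, 0], [0, 0, 0], -1]
    - [[-0.0261, 0.0301, 0], [0, 0, 0], -1]
    - [[-0.0261, 0.0301, 0], [0, 0, 0], -1]
    - [[0, 0, 0], [0, 0, 0], -1]
    - [[0, 0, 0], [0, 0, 0], -1]

```text
clock: 5.5
position: [0.6001, -0.0509, 0.1535]
ee_rot: [0.707, 0.707, -0.001, -0.0]
ft_force: [-0.4, 0.1, -1.3]
grip_width: 0.286
grasp_force: 39.5
```

```bash
python3 - <<'E'
import cv2
from h import *
from workcell import manip
o=[]
for i in range(4):
    a=vision.camera("scene")["pixels"]; s=manip.get_obs(); o.append(np.r_[s["position"],s["ee_rot"]])
print(np.round(o,4))
b=vision.camera("wrist")["pixels"]
cv2.imwrite("pics/p1.png",np.hstack([cv2.resize(a[110:260,230:390],(400,375)),cv2.resize(b,(400,375))])[:,:,::-1])
E
```

```text
[[ 5.999e-01 -5.000e-02  1.536e-01  7.071e-01  7.071e-01 -3.000e-04
  -4.000e-04]
 [ 5.999e-01 -4.950e-02  1.538e-01  7.068e-01  7.074e-01 -1.000e-04
  -5.000e-04]
 [ 5.999e-01 -4.930e-02  1.540e-01  7.067e-01  7.075e-01  2.000e-04
  -5.000e-04]
 [ 6.000e-01 -4.920e-02  1.541e-01  7.066e-01  7.076e-01  3.000e-04
  -3.000e-04]]
```

View pics/p1.png

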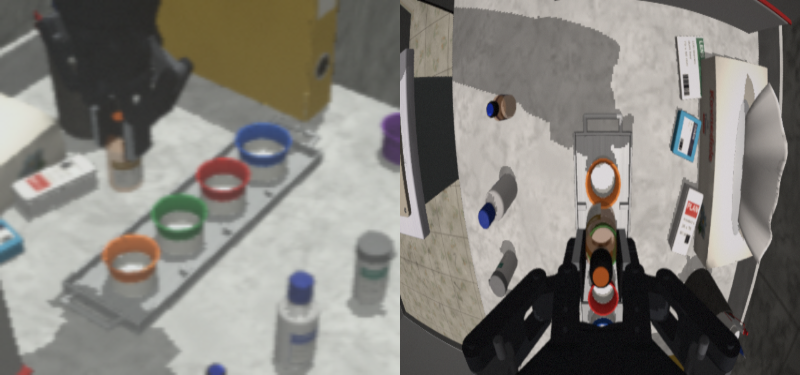

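The bottle hangs upright in the fingers (orange cap at 600,275 in the wrist half) over the orange cup. Lowering.

move_arm:
  motion:
    - [[-0.001, 0, 0.03], [0, 0, 0], -1]
    - [[0, 0, 0.03], [0, 0, 0], -1]
    - [[0, 0, 0.03], [0, 0, 0], -1]
    - [[0, 0, 0.02], [0, 0, 0], -1]
    - [[0, 0, 0.015], [0, 0, 0], -1]
    - [[0, 0, 0.01], [0, 0, 0], -1]
    - [[0, 0, 0.007], [0, 0, 0], -1]
    - [[0, 0, 0], [0, 0, 0], -1]
    - [[0, 0, 0], [0, 0, 0], -1]

```text
clock: 6.65
position: [0.6009, -0.0511, 0.0481]
ee_rot: [0.707, 0.707, 0.0, 0.0]
ft_force: [-0.0, -0.2, 0.4]
grip_width: 0.292
grasp_force: 39.5
```

move_arm:
  motion:
    - [[0, 0, 0.002], [0, 0, 0], -1]
    - [[0, 0, 0.002], [0, 0, 0], -1]
    - [[0, 0, 0.002], [0, 0, 0], -1]
    - [[0, 0, 0], [0, 0, 0], -1]
    - [[0, 0, 0], [0, 0, 0], -1]

```text
clock: 7.15
position: [0.6007, -0.051, 0.0433]
ee_rot: [0.707, 0.707, 0.0, 0.0]
ft_force: [-1.8, 0.5, 2.0]
grip_width: 0.291
grasp_force: 39.9
```

move_arm:
  motion:
    - [[0, 0, 0.0013], [0, 0, 0], -1]
    - [[0, 0, 0.0013], [0, 0, 0], -1]
    - [[0, 0, 0], [0, 0, 0], -1]

```text
clock: 7.45
position: [0.6011, -0.0511, 0.0431]
ee_rot: [0.707, 0.707, 0.001, -0.0]
ft_force: [-8.1, 1.5, 22.3]
grip_width: 0.29
grasp_force: 41.9
```

Floor contact (22 N at 0.043). Back off a hair, release and rise.

move_arm:
  motion:
    - [[0, 0, -0.001], [0, 0, 0], -1]
    - [[0, 0, 0], [0, 0, 0], 0.1]
    - [[0, 0, 0], [0, 0, 0], 0.3]
    - [[0, 0, 0], [0, 0, 0], 0.3]
    - [[0, 0, 0], [0, 0, 0], 0.3]
    - [[0, 0, 0], [0, 0, 0], 0.3]
    - [[0, 0, -0.02], [0, 0, 0], 0.3]
    - [[0, 0, -0.04], [0, 0, 0], 0.3]
    - [[0, 0, -0.05], [0, 0, 0], 0.3]
    - [[0, 0, -0.05], [0, 0, 0], 0.3]
    - [[0, 0, 0], [0, 0, 0], 0.3]

```text
clock: 8.55
position: [0.6032, -0.0519, 0.1682]
ee_rot: [0.707, 0.707, 0.003, 0.003]
ft_force: [0.5, 0.1, 0.3]
grip_width: 0.651
grasp_force: 0.0
```

move_arm:
  motion:
    - [[-0.0051, -0.043, 0], [0, 0, 0], 0.3]
    - [[-0.0051, -0.043, 0], [0, 0, 0], 0.3]
    - [[-0.0051, -0.043, 0], [0, 0, 0], 0.3]
    - [[-0.0051, -0.043, 0], [0, 0, 0], 0.3]
    - [[-0.0051, -0.043, 0], [0, 0, 0], 0.3]
    - [[0, 0, 0], [0, 0, 0], 0.3]
    - [[0, 0, 0], [0, 0, 0], 0.3]
    - [[0, 0, 0], [0, 0, 0], 0.3]

```text
clock: 9.35
position: [0.44, -0.0701, 0.1622]
ee_rot: [0.707, 0.707, 0.0, 0.0]
ft_force: [0.9, 0.2, -0.4]
grip_width: 0.653
grasp_force: 0.0
```

```bash
python3 - <<'E'
import cv2
from h import *
from workcell import manip
a=vision.camera("scene")["pixels"]; t=vision.camera("top")["pixels"];s=manip.get_obs(); print(s["position"],s["ee_rot"])
b=vision.camera("wrist")["pixels"]
cv2.imwrite("pics/q1.png",np.hstack([cv2.resize(t[150:210,250:300],(250,300),interpolation=2),cv2.resize(a[190:240,260:310],(250,300),interpolation=2),cv2.resize(b,(300,300))])[:,:,::-1])
E
```

```text
[ 0.43989459 -0.07023022  0.16190277] [ 7.07019736e-01  7.07193655e-01 -3.53778677e-04  3.18656475e-04]
```

View pics/q1.png

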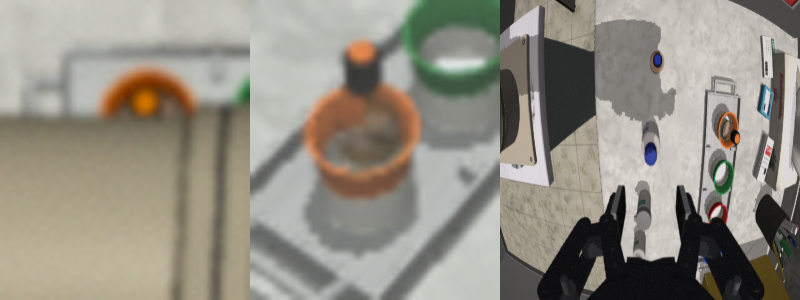

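The oil bottle stands upright in the orange cup (cap at 147,102 in the top crop). Now the buffer.

move_arm:
  motion:
    - [[0, -0.001, 0.04], [0, 0, 0], 0.3]
    - [[0, 0, 0.04], [0, 0, 0], 0.3]
    - [[0, 0, 0.04], [0, 0, 0], 0.3]
    - [[0, 0, 0.025], [0, 0, 0], 0.3]
    - [[0, 0, 0.016], [0, 0, 0], 0.3]
    - [[0, 0, 0], [0, 0, 0], 0.3]
    - [[0, 0, 0], [0, 0, 0], -1]
    - [[0, 0, 0], [0, 0, 0], -1]
    - [[0, 0, 0], [0, 0, 0], -1]
    - [[0, 0, 0], [0, 0, 0], -1]
    - [[0, 0, 0], [0, 0, 0], -1]

```text
clock: 10.6
position: [0.4394, -0.0701, 0.0421]
ee_rot: [0.707, 0.707, 0.001, 0.0]
ft_force: [0.4, -0.2, 6.9]
grip_width: 0.371
grasp_force: 39.8
```

```bash
python3 - <<'E'
from h import *
T=vision.camera("top");S=vision.camera("scene")
p=np.array([.6002,-.0515,.0745]); print(proj(T,p)-[250,150],proj(S,p)-[260,190])
print("seen",[147/5,102/5],[110/5,50/6])
E
```

```text
[28.18593243 20.08637137] [21.31518537  8.03307019]
seen [29.4, 20.4] [22.0, 8.333333333333334]
```

move_arm:
  motion:
    - [[0, 0, -0.015], [0, 0, 0], -1]
    - [[0, 0, -0.04], [0, 0, 0], -1]
    - [[0, 0, -0.05], [0, 0, 0], -1]
    - [[0, 0, -0.05], [0, 0, 0], -1]
    - [[-0.035, 0.031, 0], [0, 0, 0], -1]
    - [[-0.035, 0.031, 0], [0, 0, 0], -1]
    - [[-0.035, 0.031, 0], [0, 0, 0], -1]
    - [[-0.035, 0.031, 0], [0, 0, 0], -1]
    - [[-0.035, 0.031, 0], [0, 0, 0], -1]
    - [[-0.035, 0.031, 0], [0, 0, 0], -1]
    - [[-0.035, 0.031, 0], [0, 0, 0], -1]
    - [[0, 0, 0], [0, 0, 0], -1]

```text
clock: 11.9
position: [0.602, -0.2575, 0.1577]
ee_rot: [0.708, 0.706, -0.001, 0.001]
ft_force: [-1.8, 1.0, -1.4]
grip_width: 0.371
grasp_force: 40.1
```

move_arm:
  motion:
    - [[0, 0, 0], [0, 0, 0], -1]
    - [[0, 0, 0], [0, 0, 0], -1]
    - [[0, 0, 0], [0, 0, 0], -1]

```text
clock: 12.2
position: [0.6012, -0.2527, 0.1579]
ee_rot: [0.707, 0.708, 0.001, -0.0]
ft_force: [1.0, -0.3, -0.4]
grip_width: 0.371
grasp_force: 40.1
```

move_arm:
  motion:
    - [[-0.001, 0.001, 0.03], [0, 0, 0], -1]
    - [[0, 0, 0.03], [0, 0, 0], -1]
    - [[0, 0, 0.03], [0, 0, 0], -1]
    - [[0, 0, 0.02], [0, 0, 0], -1]
    - [[0, 0, 0.015], [0, 0, 0], -1]
    - [[0, 0, 0.01], [0, 0, 0], -1]
    - [[0, 0, 0], [0, 0, 0], -1]
    - [[0, 0, 0], [0, 0, 0], -1]

```text
clock: 13.0
position: [0.6021, -0.2548, 0.0564]
ee_rot: [0.707, 0.707, 0.0, 0.0]
ft_force: [0.2, -0.9, -1.4]
grip_width: 0.376
grasp_force: 40.8
```

move_arm:
  motion:
    - [[0, 0, 0.002], [0, 0, 0], -1]
    - [[0, 0, 0.002], [0, 0, 0], -1]
    - [[0, 0, 0], [0, 0, 0], -1]
    - [[0, 0, 0], [0, 0, 0], -1]

```text
clock: 13.4
position: [0.6023, -0.2547, 0.0533]
ee_rot: [0.707, 0.707, 0.0, 0.0]
ft_force: [-0.3, -2.8, 1.0]
grip_width: 0.372
grasp_force: 40.9
```

move_arm:
  motion:
    - [[0, 0, 0.0013], [0, 0, 0], -1]
    - [[0, 0, 0.0013], [0, 0, 0], -1]
    - [[0, 0, 0], [0, 0, 0], -1]

```text
clock: 13.7
position: [0.602, -0.2547, 0.051]
ee_rot: [0.707, 0.707, 0.0, -0.0]
ft_force: [1.3, -2.0, 0.7]
grip_width: 0.374
grasp_force: 40.9
```

move_arm:
  motion:
    - [[0, 0, 0.0013], [0, 0, 0], -1]
    - [[0, 0, 0.0013], [0, 0, 0], -1]
    - [[0, 0, 0], [0, 0, 0], -1]

```text
clock: 14.0
position: [0.6022, -0.2554, 0.0502]
ee_rot: [0.707, 0.707, 0.0, 0.0]
ft_force: [-1.6, -3.0, 9.5]
grip_width: 0.37
grasp_force: 41.8
```

Floor contact. Releasing, then on to the dropper bottle.

move_arm:
  motion:
    - [[0, 0, 0], [0, 0, 0], -0.1]
    - [[0, 0, 0], [0, 0, 0], 0.3]
    - [[0, 0, 0], [0, 0, 0], 0.3]
    - [[0, 0, 0], [0, 0, 0], 0.3]
    - [[0, 0, 0], [0, 0, 0], 0.3]
    - [[0, 0, -0.02], [0, 0, 0], 0.3]
    - [[0, 0, -0.05], [0, 0, 0], 0.3]
    - [[0, 0, -0.05], [0, 0, 0], 0.3]
    - [[0, 0, -0.05], [0, 0, 0], 0.3]
    - [[0, 0, 0], [0, 0, 0], 0.3]

```text
clock: 15.0
position: [0.604, -0.2565, 0.1834]
ee_rot: [0.707, 0.707, 0.002, 0.004]
ft_force: [-0.4, -0.5, 0.4]
grip_width: 0.646
grasp_force: 0.0
```

move_arm:
  motion:
    - [[0.0042, -0.043, 0], [0, 0, 0], 0.3]
    - [[0.0042, -0.043, 0], [0, 0, 0], 0.3]
    - [[0.0042, -0.043, 0], [0, 0, 0], 0.3]
    - [[0.0042, -0.043, 0], [0, 0, 0], 0.3]
    - [[0.0042, -0.043, 0], [0, 0, 0], 0.3]
    - [[0.0042, -0.043, 0], [0, 0, 0], 0.3]
    - [[0, 0, 0], [0, 0, 0], 0.3]
    - [[0, 0, 0], [0, 0, 0], 0.3]
    - [[0, 0, 0], [0, 0, 0], 0.3]

```text
clock: 15.9
position: [0.4093, -0.2357, 0.177]
ee_rot: [0.707, 0.707, 0.0, 0.0]
ft_force: [-0.0, -0.3, -0.1]
grip_width: 0.648
grasp_force: 0.0
```

```bash
python3 - <<'E'
import cv2
from h import *
from workcell import manip
A=vision.camera("scene");T=vision.camera("top");s=manip.get_obs(); print(s["position"],s["ee_rot"])
a,t=A["pixels"],T["pixels"]
p=np.array([.602,-.2548,.096]); print((proj(T,p)-[330,150])*5,(proj(A,p)-[305,140])*5+[300,0])
cv2.imwrite("pics/q2.png",np.hstack([cv2.resize(t[150:210,330:390],(300,300),interpolation=2),cv2.resize(a[140:200,305:365],(300,300),interpolation=2)])[:,:,::-1])
E
```

```text
[ 0.40908518 -0.23592304  0.17665645] [ 7.06934602e-01  7.07278401e-01 -8.39976266e-04  1.65453419e-04]
[164.06921454  81.38388119] [452.24821913  27.73691231]
```

View pics/q2.png

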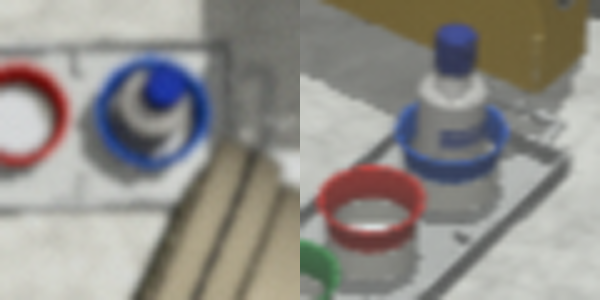

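The buffer stands in the blue cup with its cap at (165,86), against (164,81) predicted for centred. Now grasp the dropper.

move_arm:
  motion:
    - [[0, 0, 0.045], [0, 0, 0], 0.3]
    - [[0, 0, 0.045], [0, 0, 0], 0.3]
    - [[0, 0, 0.045], [0, 0, 0], 0.3]
    - [[0, 0, 0.035], [0, 0, 0], 0.3]
    - [[0, 0, 0.02], [0, 0, 0], 0.3]
    - [[0, 0, 0], [0, 0, 0], 0.3]
    - [[0, 0, 0], [0, 0, 0], -1]
    - [[0, 0, 0], [0, 0, 0], -1]
    - [[0, 0, 0], [0, 0, 0], -1]
    - [[0, 0, 0], [0, 0, 0], -1]
    - [[0, 0, 0], [0, 0, 0], -1]
  newtons: 35

```text
clock: 17.1
position: [0.4093, -0.2361, 0.0349]
ee_rot: [0.707, 0.707, 0.001, 0.001]
ft_force: [0.3, -0.5, 6.3]
grip_width: 0.327
grasp_force: 34.7
```

move_arm:
  motion:
    - [[0, 0, -0.02], [0, 0, 0], -1]
    - [[0, 0, -0.04], [0, 0, 0], -1]
    - [[0, 0, -0.05], [0, 0, 0], -1]
    - [[0, 0, -0.05], [0, 0, 0], -1]
    - [[0.0224, 0.0364, 0], [0, 0, 0], -1]
    - [[0.0224, 0.0364, 0], [0, 0, 0], -1]
    - [[0.0224, 0.0364, 0], [0, 0, 0], -1]
    - [[0.0224, 0.0364, 0], [0, 0, 0], -1]
    - [[0.0224, 0.0364, 0], [0, 0, 0], -1]
    - [[0.0224, 0.0364, 0], [0, 0, 0], -1]
    - [[0.0224, 0.0364, 0], [0, 0, 0], -1]
    - [[0, 0, 0], [0, 0, 0], -1]

```text
clock: 18.3
position: [0.6025, -0.1139, 0.1534]
ee_rot: [0.705, 0.709, 0.0, -0.0]
ft_force: [0.1, 0.8, -1.0]
grip_width: 0.331
grasp_force: 34.7
```

move_arm:
  motion:
    - [[0, 0, 0], [0, 0, 0], -1]
    - [[0, 0, 0], [0, 0, 0], -1]
    - [[0, 0, 0], [0, 0, 0], -1]

```text
clock: 18.6
position: [0.5989, -0.1189, 0.1544]
ee_rot: [0.708, 0.707, 0.0, -0.0]
ft_force: [0.4, 0.6, -0.6]
grip_width: 0.326
grasp_force: 34.7
```

move_arm:
  motion:
    - [[0, 0.001, 0.03], [0, 0, 0], -1]
    - [[0, 0, 0.03], [0, 0, 0], -1]
    - [[0, 0, 0.03], [0, 0, 0], -1]
    - [[0, 0, 0.02], [0, 0, 0], -1]
    - [[0, 0, 0.015], [0, 0, 0], -1]
    - [[0, 0, 0.01], [0, 0, 0], -1]
    - [[0, 0, 0.005], [0, 0, 0], -1]
    - [[0, 0, 0.002], [0, 0, 0], -1]
    - [[0, 0, 0], [0, 0, 0], -1]
    - [[0, 0, 0], [0, 0, 0], -1]

```text
clock: 19.6
position: [0.6007, -0.1182, 0.0482]
ee_rot: [0.707, 0.707, 0.0, 0.0]
ft_force: [0.7, -0.5, -0.2]
grip_width: 0.33
grasp_force: 34.7
```

move_arm:
  motion:
    - [[0, 0, 0.002], [0, 0, 0], -1]
    - [[0, 0, 0.0013], [0, 0, 0], -1]
    - [[0, 0, 0], [0, 0, 0], -1]
    - [[0, 0, 0], [0, 0, 0], -1]

```text
clock: 20.0
position: [0.6004, -0.1181, 0.0452]
ee_rot: [0.707, 0.707, 0.0, -0.0]
ft_force: [0.9, -0.1, -0.4]
grip_width: 0.332
grasp_force: 34.7
```

move_arm:
  motion:
    - [[0, 0, 0.0013], [0, 0, 0], -1]
    - [[0, 0, 0.0013], [0, 0, 0], -1]
    - [[0, 0, 0], [0, 0, 0], -1]

```text
clock: 20.3
position: [0.6004, -0.1181, 0.0432]
ee_rot: [0.707, 0.707, 0.0, 0.0]
ft_force: [-0.4, 0.6, -0.1]
grip_width: 0.33
grasp_force: 34.7
```

move_arm:
  motion:
    - [[0, 0, 0.0013], [0, 0, 0], -1]
    - [[0, 0, 0.0007], [0, 0, 0], -1]
    - [[0, 0, 0], [0, 0, 0], -1]

```text
clock: 20.6
position: [0.6007, -0.1184, 0.0429]
ee_rot: [0.707, 0.707, 0.0, 0.0]
ft_force: [-3.1, -0.3, 13.3]
grip_width: 0.325
grasp_force: 35.3
```

Contact. Release and go to the stain bottle.

move_arm:
  motion:
    - [[0, 0, 0], [0, 0, 0], -0.1]
    - [[0, 0, 0], [0, 0, 0], 0.3]
    - [[0, 0, 0], [0, 0, 0], 0.3]
    - [[0, 0, 0], [0, 0, 0], 0.3]
    - [[0, 0, 0], [0, 0, 0], 0.3]
    - [[0, 0, -0.02], [0, 0, 0], 0.3]
    - [[0, 0, -0.05], [0, 0, 0], 0.3]
    - [[0, 0, -0.05], [0, 0, 0], 0.3]
    - [[0, 0, -0.05], [0, 0, 0], 0.3]
    - [[0, 0, 0], [0, 0, 0], 0.3]
  newtons: 40

```text
clock: 21.6
position: [0.6027, -0.1195, 0.1754]
ee_rot: [0.707, 0.707, 0.003, 0.003]
ft_force: [-0.2, -0.5, -0.7]
grip_width: 0.65
grasp_force: 0.0
```

move_arm:
  motion:
    - [[-0.0352, -0.0327, 0], [0, 0, 0], 0.3]
    - [[-0.0352, -0.0327, 0], [0, 0, 0], 0.3]
    - [[-0.0352, -0.0327, 0], [0, 0, 0], 0.3]
    - [[-0.0352, -0.0327, 0], [0, 0, 0], 0.3]
    - [[-0.0352, -0.0327, 0], [0, 0, 0], 0.3]
    - [[-0.0352, -0.0327, 0], [0, 0, 0], 0.3]
    - [[-0.0352, -0.0327, 0], [0, 0, 0], 0.3]
    - [[-0.0352, -0.0327, 0], [0, 0, 0], 0.3]
    - [[0, 0, 0], [0, 0, 0], 0.3]
    - [[0, 0, 0], [0, 0, 0], 0.3]
    - [[0, 0, 0], [0, 0, 0], 0.3]
    - [[0, 0, 0], [0, 0, 0], 0.3]

```text
clock: 22.8
position: [0.4051, -0.3285, 0.1692]
ee_rot: [0.706, 0.708, 0.0, -0.0]
ft_force: [-0.2, -0.7, -0.1]
grip_width: 0.647
grasp_force: 0.0
```

```bash
python3 - <<'E'
import cv2
from h import *
from workcell import manip
A=vision.camera("scene");T=vision.camera("top");b=vision.camera("wrist")["pixels"];s=manip.get_obs(); print(s["position"],s["ee_rot"])
a,t=A["pixels"],T["pixels"]
p=np.array([.6004,-.1184,.081]); print((proj(T,p)-[270,140])*4,(proj(A,p)-[260,165])*4+[240,0])
cv2.imwrite("pics/q3.png",np.hstack([cv2.resize(t[140:200,270:330],(240,240),interpolation=2),cv2.resize(a[165:225,260:320],(240,240),interpolation=2),cv2.resize(b,(320,240))])[:,:,::-1])
E
```

```text
[ 0.40469028 -0.32883583  0.16917809] [ 7.06573437e-01  7.07639713e-01 -7.31547432e-05 -9.43458984e-05]
[142.59926051 116.26915436] [403.12989756  58.28372338]
```

View pics/q3.png

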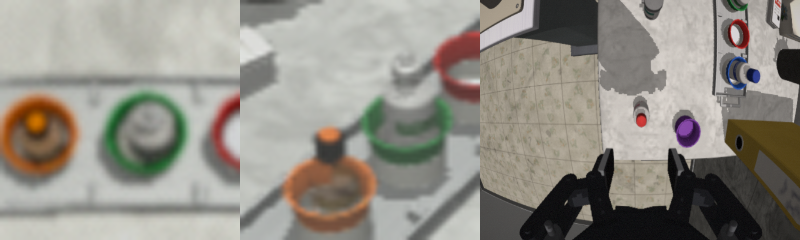

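The dropper stands in the green cup (147,120 in the top crop). The red cap (642,120) lies midway between the fingers, with the purple cup clear of them.

move_arm:
  motion:
    - [[0, 0, 0.045], [0, 0, 0], 0.3]
    - [[0, 0, 0.045], [0, 0, 0], 0.3]
    - [[0, 0, 0.045], [0, 0, 0], 0.3]
    - [[0, 0, 0.028], [0, 0, 0], 0.3]
    - [[0, 0, 0.017], [0, 0, 0], 0.3]
    - [[0, 0, 0], [0, 0, 0], 0.3]
    - [[0, 0, 0], [0, 0, 0], -1]
    - [[0, 0, 0], [0, 0, 0], -1]
    - [[0, 0, 0], [0, 0, 0], -1]
    - [[0, 0, 0], [0, 0, 0], -1]
    - [[0, 0, 0], [0, 0, 0], -1]

```text
clock: 24.05
position: [0.405, -0.33, 0.0355]
ee_rot: [0.707, 0.707, 0.001, 0.001]
ft_force: [0.4, 0.7, 5.3]
grip_width: 0.318
grasp_force: 39.1
```

move_arm:
  motion:
    - [[0, 0, -0.02], [0, 0, 0], -1]
    - [[0, 0, -0.04], [0, 0, 0], -1]
    - [[0, 0, -0.05], [0, 0, 0], -1]
    - [[0, 0, -0.05], [0, 0, 0], -1]
    - [[0.0271, 0.0375, 0], [0, 0, 0], -1]
    - [[0.0271, 0.0375, 0], [0, 0, 0], -1]
    - [[0.0271, 0.0375, 0], [0, 0, 0], -1]
    - [[0.0271, 0.0375, 0], [0, 0, 0], -1]
    - [[0.0271, 0.0375, 0], [0, 0, 0], -1]
    - [[0.0271, 0.0375, 0], [0, 0, 0], -1]
    - [[0.0271, 0.0375, 0], [0, 0, 0], -1]
    - [[0, 0, 0], [0, 0, 0], -1]

```text
clock: 25.25
position: [0.6047, -0.1822, 0.1549]
ee_rot: [0.705, 0.71, 0.001, 0.0]
ft_force: [0.6, 0.5, -1.5]
grip_width: 0.324
grasp_force: 39.7
```

move_arm:
  motion:
    - [[0, 0, 0], [0, 0, 0], -1]
    - [[0, 0, 0], [0, 0, 0], -1]
    - [[0, 0, 0], [0, 0, 0], -1]
    - [[0, 0, 0], [0, 0, 0], -1]

```text
clock: 25.65
position: [0.6005, -0.1877, 0.1547]
ee_rot: [0.707, 0.707, 0.0, 0.0]
ft_force: [0.1, 0.3, -0.0]
grip_width: 0.322
grasp_force: 39.7
```

move_arm:
  motion:
    - [[0, 0.001, 0.03], [0, 0, 0], -1]
    - [[0, 0, 0.03], [0, 0, 0], -1]
    - [[0, 0, 0.03], [0, 0, 0], -1]
    - [[0, 0, 0.02], [0, 0, 0], -1]
    - [[0, 0, 0.015], [0, 0, 0], -1]
    - [[0, 0, 0.01], [0, 0, 0], -1]
    - [[0, 0, 0.005], [0, 0, 0], -1]
    - [[0, 0, 0.002], [0, 0, 0], -1]
    - [[0, 0, 0], [0, 0, 0], -1]
    - [[0, 0, 0], [0, 0, 0], -1]

```text
clock: 26.65
position: [0.6021, -0.1872, 0.0483]
ee_rot: [0.707, 0.707, 0.0, 0.0]
ft_force: [-0.1, 0.5, -0.6]
grip_width: 0.321
grasp_force: 39.7
```

move_arm:
  motion:
    - [[0, 0, 0.002], [0, 0, 0], -1]
    - [[0, 0, 0.0013], [0, 0, 0], -1]
    - [[0, 0, 0], [0, 0, 0], -1]
    - [[0, 0, 0], [0, 0, 0], -1]

```text
clock: 27.05
position: [0.6018, -0.187, 0.0453]
ee_rot: [0.707, 0.707, 0.0, -0.0]
ft_force: [-0.2, -0.2, -0.8]
grip_width: 0.32
grasp_force: 39.7
```

move_arm:
  motion:
    - [[0, 0, 0.0013], [0, 0, 0], -1]
    - [[0, 0, 0.0009], [0, 0, 0], -1]
    - [[0, 0, 0], [0, 0, 0], -1]

```text
clock: 27.35
position: [0.6019, -0.1871, 0.0437]
ee_rot: [0.707, 0.707, 0.0, 0.0]
ft_force: [0.5, 0.2, 1.8]
grip_width: 0.324
grasp_force: 39.9
```

move_arm:
  motion:
    - [[0, 0, 0.0008], [0, 0, 0], -1]
    - [[0, 0, 0], [0, 0, 0], -1]
    - [[0, 0, 0], [0, 0, 0], -0.1]
    - [[0, 0, 0], [0, 0, 0], 0.3]
    - [[0, 0, 0], [0, 0, 0], 0.3]
    - [[0, 0, 0], [0, 0, 0], 0.3]
    - [[0, 0, 0], [0, 0, 0], 0.3]
    - [[0, 0, -0.02], [0, 0, 0], 0.3]
    - [[0, 0, -0.05], [0, 0, 0], 0.3]
    - [[0, 0, -0.05], [0, 0, 0], 0.3]
    - [[0, 0, -0.05], [0, 0, 0], 0.3]

```text
clock: 28.45
position: [0.6016, -0.1874, 0.1731]
ee_rot: [0.707, 0.707, 0.0, 0.0]
ft_force: [0.4, -0.0, 0.3]
grip_width: 0.648
grasp_force: 0.0
```

move_arm:
  motion:
    - [[-0.03, -0.045, 0], [0, 0, 0], 0.3]
    - [[-0.03, -0.045, 0], [0, 0, 0], 0.3]
    - [[-0.03, -0.045, 0], [0, 0, 0], 0.3]
    - [[-0.03, -0.04, 0], [0, 0, 0], 0.3]
    - [[-0.03, -0.04, 0], [0, 0, 0], 0.3]
    - [[0, 0, 0], [0, 0, 0], 0.3]
    - [[0, 0, 0], [0, 0, 0], 0.3]
    - [[0, 0, 0], [0, 0, 0], 0.3]

```text
clock: 29.25
position: [0.4415, -0.299, 0.171]
ee_rot: [0.707, 0.708, 0.0, 0.0]
ft_force: [0.6, 0.8, 0.1]
grip_width: 0.65
grasp_force: 0.0
```

```bash
python3 - <<'E'
import cv2
from h import *
from workcell import manip
A=vision.camera("scene");T=vision.camera("top");s=manip.get_obs(); print(s["position"])
a,t=A["pixels"],T["pixels"]
for n,p in dict(o=[.6002,-.0515,.074],g=[.6004,-.1186,.084],r=[.6014,-.1868,.078],b=[.602,-.2547,.096],dye=[.45,.0262,.062],strip=[.4232,-.162,.064]).items():
    p=np.array(p); print(n,((proj(T,p)-[200,150])*2).round(),((proj(A,p)-[250,150])*1.9+[400,0]).round())
cv2.imwrite("pics/end.png",np.hstack([cv2.resize(t[150:330,200:400],(400,360),interpolation=2),cv2.resize(a[150:339,250:460],(399,360),interpolation=2)])[:,:,::-1])
E
```

```text
[ 0.44147951 -0.29889119  0.170694  ]
o [156.  40.] [460.  92.]
g [211.  38.] [496.  54.]
r [268.  37.] [531.  29.]
b [326.  33.] [562.  -8.]
dye [ 92. 165.] [526. 204.]
strip [249. 186.] [646. 107.]
```

View pics/end.png

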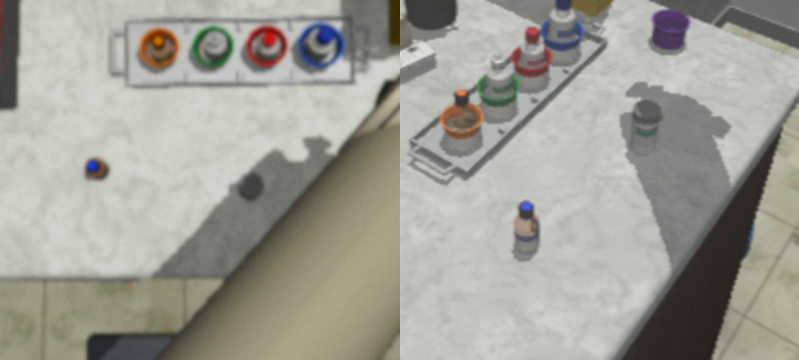

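All four bottles stand upright in their own cups, with caps at (158,41), (213,41), (269,38) and (327,35) in the top half, each within about a pixel of prediction. The look-alikes, at (93,167) and (250,186), have not moved. Handing in.

```bash
python3 -c "
from workcell import order
print(order.hand_in())"
```

```text
the job is handed in; nothing more can be done
None
```

I handed the job in at about 29 s on the robot's clock: all four bottles stand upright on the floors of their matching cups, and the blue-dotted amber bottle and the test-strip vial are still where they began. This is from my last camera check; the hand-in returned no verdict.

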